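# Wedge open the sprung flap of a parts bin and take out the spark plug

## Robot

A 6-joint arm with a two-finger parallel gripper is mounted at the origin on a cart in front of the work surface, level with it; the furniture and walls round the work are solid. World frame = base frame: x ahead of the robot, y to its left, z up, the work surface at z = 0. Lengths are in m, angles in rad, forces in N, time in s.
With the tool pointing down it reaches from about 0.3 to 0.85 m from the base axis. Payload 5.4 kg.
Tool frame: the origin (TCP) lies at the centre of the arm's flange, where the gripper is bolted on; the fingertips stand robot.tips_ahead ahead of it and the grasp point (between the pads) lies 155 mm ahead of it (robot.tips_ahead is the distance from the TCP to the fingertips, in m); z points along the fingers, y is the line along which they close (so a half turn about z gives the same grasp; the last joint's range is limited). The gripper opens to 85 mm and grips with 20 to 120 N. Pads are 22 mm wide; open, the fingers measure 114 mm over their backs; the gripper's body (76 mm by 85 mm) begins 54 mm behind the grasp point. The pads swing forward as they close: fully open they stand 13 mm farther back than shut.
Start: joints at [-1.41, 0.158, 1.597, -0, 1.386, -0.21], TCP at [0.208, -0.536, 0.405] pointing down, gripper open.
Joint ranges: [-2.91, 2.91], [-0.94, 2.29], [0.18, 2.7], [-1.29, 4.43], [0.17, 2.64], [-3, 3]. Speed limits (rad/s): [2.57, 2.57, 3.14, 3.14, 3.14, 3.14].

## Interface

Orientations are given as a 3x3 rotation matrix whose columns are the frame's x, y, z axes.
In Python, from rig import robot, cams, finish_job gives the robot as it stands.
- The arm moves only by the shell command python3 -m creep 'ROWS'. ROWS is JSON, a list of rows, each a list of 7 numbers: the shift along the world's x, y, z in m, then the turn, a rotation vector about the world's x, y, z in degrees, then the finger opening in m, from 0 to 0.0854. In form: [[dx, dy, dz, wx, wy, wz, claw], ...]. A call has 1 to 10 rows; each row shifts and turns the commanded pose from where the row before left it; what a row does not reach is not made up. A row lasts 1/10 s, in which the tool goes at most 50 mm and 8.59 degrees, less where a joint would pass 70% of its speed; a pose out of reach is approached as far as the arm can. A call is refused whole if a number of a shift passes 0.05 or a number of a turn 8.59, either way. A call with a gripper value outside its range is refused whole. The fingers move at their own pace and stop on an object; the grip force is fixed at half the most. Time passes only in rows, so rows that do not move let the fingers close. It gives the time, the measured TCP pose, the force, the opening and the grip force at its end, in the units of the state.
- robot.get_state(): the state, without advancing time (a new reading comes with each control period).
- cams.grab_frame(name): name is "scene" or "side" or "wrist"; returns (picture, depth): 420x560x3 uint8, blue, green, red; 420x560 float32, m along the optical axis (not along the pixel's ray), 0 where there is no reading.
- cams.calibration(name): a dict with "K" (3x3 intrinsics, pixels), "k1" (the pictures are not rectified: a ray, as slopes to the right and down, at radius r is drawn at 1 + k1 r^2 times it, then the intrinsics apply), "rvec" (rotation vector, rad) and "tvec" (3), from world to camera coordinates, as OpenCV has them. Camera axes: x right, y down, z forward; pixel columns grow to the right and rows downward; lengths in m; the calibration is good to about 2 mm. A picture is of the moment at which its call begins: read the wrist's pose just before it. calibration takes no time and is no camera call; for the wrist camera it gives the pose at the moment of the call.
- finish_job(): hands the job in; it is judged then, once.
The state is a dict: "time": time; "joint_pos": joint angles; "joint_vel": joint speeds; "joint_efforts": joint torques, N m; "tool_pos": TCP position; "ee_rot": TCP orientation; "contact_force": force on the tool from outside, world axes, zero at the start; "ft_torque": the same for the moment, N m; "gripper_width": opening from 0.0 (shut) to 1.0 (fully open); "grasp_force": force on a finger pad.
Only numpy, scipy, OpenCV 4.12 (cv2) and the standard library are available. Lean on these libraries where they do the work, as an engineer would, in place of code of your own. Each camera call takes 0.05 s, during which the arm holds its last target. There are 200 camera calls.

## Task

Wedge open the sprung flap of the metal parts bin: push its lever down with the tall wooden block and leave the block standing upright in the slot beside the bin, so that the flap stays open by itself. Then take the spark plug out of the bin and lay it in the shallow square tray. Leave the bolt in the bin and the block in its slot.

Things in the scene. Friction and masses are not known exactly. Their poses are not given: they have to be found in the camera images.
- bin: Bare sheet-metal parts bin fixed to the bench, 238 (x) x 138 (y) x 72 mm high, its open top closed by a dark flap; walls 4 mm, floor 3 mm thick. Origin: centre of its underside; x runs along the hinge, y points from the bin to the hinge, lever and wedge slot, z up. The hinge line lies over the +y wall, at y = +69 mm, 76 mm up.
- flap (a joint): Dark flap of the bin, in rad: 0 = shut (level), about 1.6 = upright over the hinge, 1.95 = its stop. A light spring (about 0.06 N m) shuts it when let go. It turns up as its lever is pressed down (2 to 4 N). With the block down in the slot it stays at about 1.4 to 1.7 rad, its edge then 220 mm above the bench, over the hinge line.
- lever_roller (a point): Centre of the free-running roller (14 mm thick, 50 mm long) at the end of the flap's lever, 72 mm from the hinge line; the lever rises outward at 31 degrees while shut, so the roller is 62 mm outside the hinge line, 113 mm above the bench, over the slot. A block pushed straight down there to the bench turns the lever down between itself and the bin wall and holds it. Moves with the flap.
- slot (a point): Middle of the wedge slot, at bench level, beside the bin's hinge wall (+129 mm on the bin's y axis); axes as the bin's. Low ledges 12 mm high bound it: at 50 mm each way in x, and 34 mm off in +y. The block stands in it with its 36 mm side along y and its 50 mm side along x, its centre within about 20 mm of this point in x and 10 mm in y.
- prop_center (a point): The tall plain wooden block (the wedge), standing upright on the bench: 36 (x) x 50 (y) x 170 mm (z), about 0.3 kg. This point is its centre, 85 mm above its foot; axes as the block's. Best held near the top across the 50 mm side, with the gripper's long side parallel to the hinge, so that the rising flap clears the gripper.
- offcut_center (a point): A bystander: a shorter wooden block, 36 x 50 x 70 mm, too low to serve. This point is its centre, 35 mm up.
- plug_center (a point): Spark plug lying on the floor of the bin, 65 mm long along its y, steel hexagon 24 mm wide (x), 20 mm high and 11 mm long near the middle, white insulator on one side and dark thread on the other. This point is the centre of the hexagon, 10 mm above the bin's floor.
- bolt_center (a point): Bystander in the same bin: plain hex-head bolt, 57 mm long along its y, head 22 mm wide. This point is the middle of its length, about 10 mm above the bin's floor. It and the plug may change ends of the bin.
- tray: Shallow square open metal tray fixed on the bench, 110 x 110 x 22 mm, walls and floor about 3 mm. Origin: centre of its underside.
There are look-alikes about, which are no part of the job. Of the things shaped like the part that bears prop_center, the wooden one is meant.

How it is judged:
By the outcome, as a careful person would: the job done as asked, in the order asked, and still so for the second after the job is handed in, with the robot touching nothing.
It also fails if it takes over 72 s, if anything falls off the work surface, if the arm or the gripper's body presses on something with over 40 N, if the wrist force passes 120 N, or if a joint passes its speed limit or range.

## Working session

There is one attempt and no reset: what is moved stays moved. The work goes in short steps, Python scripts to look and compute and a shell command to move; the robot and the scene stay as the last step left them, time stands still between calls to the robot, and variables do not carry over. Pictures are saved under pics/ and viewed, at most 12 in all, crops included, and the job is handed in when it is done.

```bash
ls; mkdir -p pics; cat > h.py <<'E'
import numpy as np, cv2
from rig import robot, cams, finish_job
def cal(n):
    c=cams.calibration(n); R=cv2.Rodrigues(np.array(c["rvec"],float))[0]; return np.array(c["K"]),c["k1"],R,np.array(c["tvec"],float).ravel()
def rays(n,uv,c=None):
    K,k1,R,t=c or cal(n)
    uv=np.array(uv,float).reshape(-1,1,2)
    s=cv2.undistortPoints(uv,K,np.array([k1,0,0,0,0.])).reshape(-1,2)
    return s,R,t
def plane(n,uv,z,c=None):
    s,R,t=rays(n,uv,c); d=np.c_[s,np.ones(len(s))]@R; o=-R.T@t
    return o+d*((z-o[2])/d[:,2])[:,None]
def deproj(n,uv,depth,c=None):
    s,R,t=rays(n,uv,c); uv=np.array(uv,int).reshape(-1,2)
    Z=depth[uv[:,1],uv[:,0]]
    return (np.c_[s,np.ones(len(s))]*Z[:,None]-t)@R
def cloud(n,depth,c=None):
    v,u=np.mgrid[0:depth.shape[0],0:depth.shape[1]]
    return deproj(n,np.c_[u.ravel(),v.ravel()],depth,c).reshape(*depth.shape,3)
E
python3 - <<'E'
from h import *
print(robot.get_state(), robot.tips_ahead)
for n in("scene","side"):
    im,d=cams.grab_frame(n); cv2.imwrite(f"pics/{n}0.png",im); np.save(f"{n}0.npy",d)
    K,k1,R,t=cal(n); print(n,-R.T@t,R[2],K[0,0],k1)
E
```

```text
pics
{'time': 0.0, 'joint_pos': array([-1.41008628e+00,  1.59033885e-01,  1.59822894e+00, -5.70987365e-07,
        1.38621261e+00, -2.10132035e-01]), 'joint_vel': array([-1.05368951e-03,  7.44478104e-05,  7.10288351e-04,  5.82819322e-04,
        1.62085568e-04, -6.37574750e-04]), 'joint_efforts': array([ 1.38760563e-03, -3.95993149e+01, -3.31437564e+01, -1.02675364e-05,
        8.34953767e-03,  4.17766455e-05]), 'tool_pos': array([ 0.20829727, -0.53564349,  0.40372676]), 'ee_rot': array([[ 9.32022528e-01,  3.62400216e-01, -3.01834853e-04],
       [ 3.62400130e-01, -9.32020757e-01,  1.85842828e-03],
       [ 3.92178461e-04, -1.84148201e-03, -9.99998228e-01]]), 'contact_force': array([ 0.55937735, -0.2750481 ,  0.4079649 ]), 'ft_torque': array([-0.02371298, -0.0102807 ,  0.02299501]), 'grasp_force': 0.0, 'gripper_width': 0.9997564538620395} 0.1734
scene [-0.34612364 -0.73441602  0.75959736] [ 0.69780789  0.45800996 -0.55071864] 536.0330593433478 -0.09723944580853258
side [ 0.5498352  -1.13946316  0.81824989] [-0.03280485  0.79092766 -0.61102969] 515.1287790614542 -0.09985931905411999
```

View pics/scene0.png

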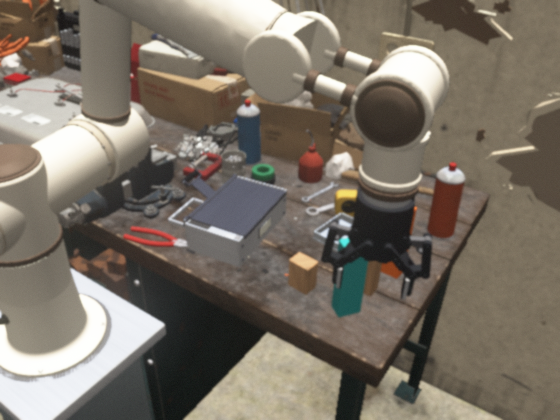

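View pics/side0.png

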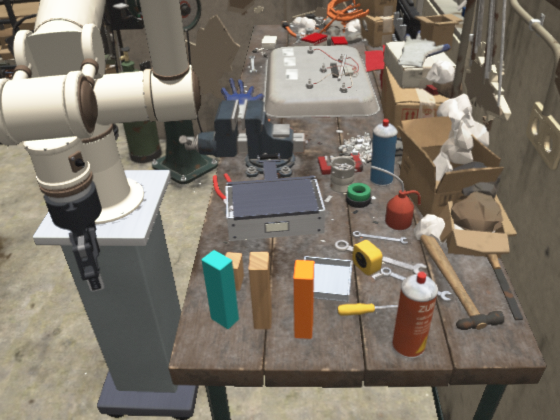

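The side view shows three tall blocks: teal (220,290), wooden (260,290) and orange (304,300). The short offcut is at (233,268), the bin at (275,208) with its lever on the far side near (270,175), and the tray at (327,277). The only tall wooden one is at (260,290). I'll confirm that in a crop and measure.

```bash
cat > m.py <<'E'
from h import *
im=cv2.imread("pics/side0.png"); d=np.load("side0.npy"); P=cloud("side",d)
a=cv2.resize(im[150:345,185:365],(554,600),interpolation=cv2.INTER_CUBIC)
cv2.imwrite("pics/crop1.png",a)
np.set_printoptions(precision=3,suppress=True)
hsv=cv2.cvtColor(im,cv2.COLOR_BGR2HSV)
reg=np.zeros(d.shape,bool); reg[245:335,246:276]=1
x,y,z=P[...,0],P[...,1],P[...,2]
def top(name,m):
    q=P[m]; r=cv2.minAreaRect((q[:,:2]*1000).astype(np.float32)); print(name,len(q),q.mean(0),r)
top("prop",reg&(z>.164)&(z<.18)&(d>0))
reg2=np.zeros(d.shape,bool); reg2[245:290,225:246]=1
top("offcut",reg2&(z>.06)&(z<.078)&(hsv[...,0]<25)&(hsv[...,1]>60))
for nm,(u0,u1,v0,v1) in dict(flap=(215,330,170,225)).items():
    r=np.zeros(d.shape,bool); r[v0:v1,u0:u1]=1
    top(nm,r&(z>.066)&(z<.085)&(d>0))
r=np.zeros(d.shape,bool); r[255:305,300:360]=1
top("tray",r&(z>.012)&(z<.03))
r=np.zeros(d.shape,bool); r[145:195,235:310]=1
top("roller",r&(z>.1)&(z<.14)); 
for v in range(150,200,4): print(v,[tuple(np.round(P[v,u],3)) for u in (255,270,285)])
E
python3 m.py
```

```text
prop 366 [ 0.468 -0.431  0.168] ((467.0763244628906, -429.3485412597656), (35.663108825683594, 50.47319030761719), 2.678185224533081)
offcut 174 [ 0.403 -0.316  0.068] ((395.87890625, -318.72381591796875), (51.946170806884766, 37.155303955078125), 83.73611450195312)
flap 3384 [ 0.477 -0.095  0.076] ((476.105224609375, -82.90385437011719), (238.58091735839844, 171.16273498535156), 8.366875648498535)
tray 381 [ 0.621 -0.307  0.018] ((613.820556640625, -325.203369140625), (147.17047119140625, 125.55897521972656), 88.705810546875)
roller 204 [0.461 0.031 0.11 ] ((461.3374938964844, 27.61001968383789), (59.38142776489258, 36.02247619628906), 9.88428783416748)
150 [(np.float64(0.41), np.float64(0.163), np.float64(0.06)), (np.float64(0.454), np.float64(0.165), np.float64(0.059)), (np.float64(0.498), np.float64(0.16), np.float64(0.062))]
154 [(np.float64(0.409), np.float64(0.163), np.float64(0.047)), (np.float64(0.462), np.float64(0.042), np.float64(0.118)), (np.float64(0.497), np.float64(0.157), np.float64(0.05))]
158 [(np.float64(0.409), np.float64(0.157), np.float64(0.037)), (np.float64(0
[... 1235 characters left out ...]
-0.05), np.float64(0.078)), (np.float64(0.465), np.float64(-0.047), np.float64(0.077)), (np.float64(0.504), np.float64(-0.052), np.float64(0.08))]
190 [(np.float64(0.428), np.float64(-0.064), np.float64(0.075)), (np.float64(0.466), np.float64(-0.065), np.float64(0.076)), (np.float64(0.504), np.float64(-0.065), np.float64(0.076))]
194 [(np.float64(0.429), np.float64(-0.08), np.float64(0.075)), (np.float64(0.467), np.float64(-0.084), np.float64(0.077)), (np.float64(0.505), np.float64(-0.082), np.float64(0.076))]
198 [(np.float64(0.431), np.float64(-0.101), np.float64(0.077)), (np.float64(0.468), np.float64(-0.097), np.float64(0.074)), (np.float64(0.505), np.float64(-0.104), np.float64(0.079))]
```

View pics/crop1.png

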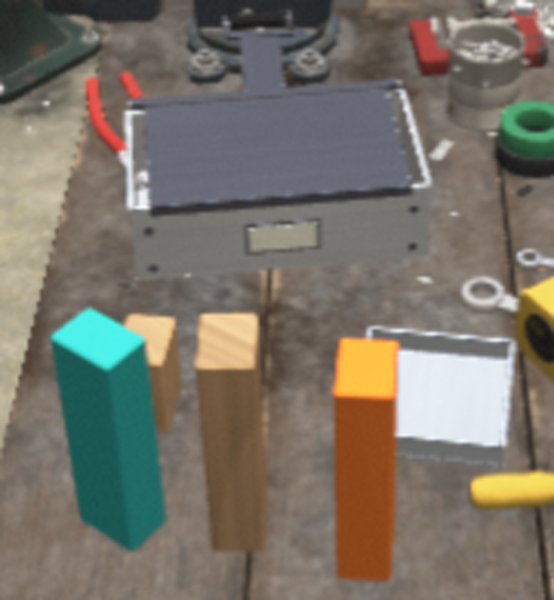

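The crop shows only one tall wooden block, with light end grain at crop (228,340). It stands between the teal and orange look-alikes, and the offcut behind is short. Prop is therefore near (0.467,-0.430). Next, the bin and slot pose.

```bash
cat > m2.py <<'E'
from h import *
np.set_printoptions(precision=3,suppress=True)
for n in ("side","scene"):
    im=cv2.imread(f"pics/{n}0.png"); d=np.load(f"{n}0.npy"); P=cloud(n,d)
    hsv=cv2.cvtColor(im,cv2.COLOR_BGR2HSV); x,y,z=[P[...,i] for i in range(3)]
    m=(abs(z-.077)<.012)&(d>0)&(x>.33)&(x<.63)&(y>-.2)&(y<.02)&(hsv[...,2]<125)&(hsv[...,0]>100)
    m=cv2.morphologyEx(m.astype(np.uint8),cv2.MORPH_OPEN,np.ones((5,5)))
    c=max(cv2.findContours(m,0,1)[0],key=cv2.contourArea).reshape(-1,2)
    q=plane(n,c,.077); print(n,"flap",cv2.contourArea(c),cv2.minAreaRect((q[:,:2]*1000).astype(np.float32)))
    print(cv2.boxPoints(cv2.minAreaRect((q[:,:2]*1000).astype(np.float32))))
    m=(z>.090)&(z<.14)&(d>0)&(x>.4)&(x<.53)&(y>-.02)&(y<.08)
    q=P[m]; print("lever",len(q),q.mean(0) if len(q) else 0,q[q[:,1].argsort()[-8:]] if len(q) else 0)
    # tray
    m=(z>.004)&(z<.03)&(d>0)&(x>.53)&(x<.72)&(y>-.4)&(y<-.22)&(hsv[...,1]<60)&(hsv[...,2]>110)
    q=P[m]; print("tray",len(q), cv2.minAreaRect((q[:,:2]*1000).astype(np.float32)) if len(q)>5 else 0)
    # ledges
    m=(z>.006)&(z<.02)&(d>0)&(x>.38)&(x<.56)&(y>.0)&(y<.12)&(hsv[...,1]<70)
    q=P[m]; print("ledge",len(q), q.min(0),q.max(0)) if len(q) else 0
im=cv2.imread("pics/scene0.png"); cv2.imwrite("pics/crop2.png",cv2.resize(im[165:265,160:300],(798,570),interpolation=cv2.INTER_CUBIC))
E
python3 m2.py
```

```text
side flap 2789.5 ((476.4731750488281, -80.65972900390625), (204.91722106933594, 183.59185791015625), 6.900010108947754)
[[ 363.729   -1.838]
 [ 385.785 -184.1  ]
 [ 589.218 -159.482]
 [ 567.162   22.78 ]]
lever 290 [0.461 0.025 0.106] [[0.446 0.043 0.118]
 [0.47  0.044 0.117]
 [0.454 0.045 0.117]
 [0.488 0.045 0.11 ]
 [0.486 0.047 0.116]
 [0.486 0.048 0.118]
 [0.478 0.049 0.118]
 [0.48  0.049 0.117]]
tray 337 ((635.7291870117188, -324.8924560546875), (148.64608764648438, 166.97103881835938), 89.78544616699219)
ledge 83 [0.387 0.105 0.006] [0.515 0.12  0.02 ]
scene flap 3143.0 ((480.96514892578125, -78.57884979248047), (216.81907653808594, 174.12478637695312), 8.271450996398926)
[[ 361.158   -8.018]
 [ 386.208 -180.332]
 [ 600.772 -149.139]
 [ 575.722   23.174]]
lever 330 [0.458 0.024 0.107] [[0.463 0.045 0.121]
 [0.466 0.045 0.122]
 [0.471 0.046 0.122]
 [0.482 0.046 0.123]
 [0.479 0.047 0.121]
 [0.487 0.048 0.12 ]
 [0.434 0.048 0.114]
 [0.478 0.049 0.121]]
tray 305 ((620.659912109375, -269.6856994628906), (157.56771850585938, 97.24237060546875), 1.9470977783203125)
ledge 273 [0.385 0.021 0.006] [0.545 0.12  0.019]
```

View pics/crop2.png

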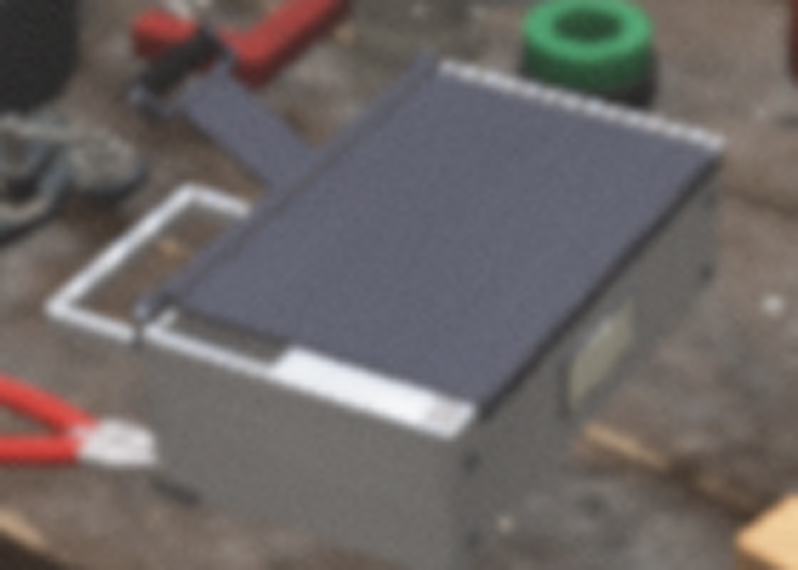

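The scene crop shows the roller at crop (180,70). The ledge frame's outer corners are at (190,187) and (48,308), and the bin rim corners at (462,435), (722,142) and (140,335). I'll cast these.

```bash
cat > m3.py <<'E'
from h import *
np.set_printoptions(precision=4,suppress=True)
f=lambda p:[160+p[0]/5.7-.4,165+p[1]/5.7-.4]
g=lambda p:[185+p[0]/3.078-.4,150+p[1]/3.077-.4]
A=plane("scene",[f(p) for p in [(462,435),(722,142),(142,335)]],.072); print("rim LF RF LR",A)
B=plane("scene",[f(p) for p in [(190,187),(48,308)]],.012); print("ledge",B)
print("roller ends",plane("scene",[f((222,62))],.113))
C=plane("side",[g(p) for p in [(133,210),(430,185)]],.072); print("side rim LF RF",C)
F=plane("side",[g(p) for p in [(137,277),(427,250)]],.0); print("side foot",F)
T=plane("side",[g(p) for p in [(370,329),(514,341),(503,463)]],.022); print("tray",T)
for a,b in ((A[0],A[1]),(C[0],C[1]),(F[0],F[1]),(B[1],B[0])):
    v=b-a; th=np.arctan2(v[1],v[0]); x=v/np.linalg.norm(v); y=np.array([-x[1],x[0],0]); mid=(a+b)/2
    print(np.degrees(th),np.linalg.norm(v),"slot", mid+y*(.069+.129) if mid[1]<0 else mid-y*.04, "bin",mid+y*.069)
E
python3 m3.py
```

```text
rim LF RF LR [[ 0.3717 -0.1753  0.072 ]
 [ 0.6032 -0.1391  0.072 ]
 [ 0.3497 -0.0358  0.072 ]]
ledge [[0.51   0.0865 0.012 ]
 [0.4015 0.0712 0.012 ]]
roller ends [[0.4757 0.03   0.113 ]]
side rim LF RF [[ 0.3712 -0.1753  0.072 ]
 [ 0.6013 -0.1424  0.072 ]]
side foot [[ 0.3674 -0.1702  0.    ]
 [ 0.6011 -0.1348  0.    ]]
tray [[ 0.5543 -0.2556  0.022 ]
 [ 0.661  -0.2683  0.022 ]
 [ 0.6447 -0.3913  0.022 ]]
8.891120867599858 0.2342639176708424 slot [0.4569 0.0384 0.072 ] bin [ 0.4768 -0.089   0.072 ]
8.117501787006503 0.23251738996470453 slot [0.4583 0.0372 0.072 ] bin [ 0.4765 -0.0905  0.072 ]
8.631641911348055 0.2363162519984386 slot [0.4546 0.0433 0.    ] bin [ 0.4739 -0.0843  0.    ]
8.035216079155783 0.10950087609688108 slot [0.4613 0.0392 0.012 ] bin [0.4461 0.1472 0.012 ]
```

```bash
python3 -m creep '[[0.043,0.0177,0,0,0,-3.1,0.0854],[0.043,0.0177,0,0,0,-3.1,0.0854],[0.043,0.0177,0,0,0,-3.1,0.0854],[0.043,0.0177,0,0,0,-3.1,0.0854],[0.043,0.0177,0,0,0,-3.1,0.0854],[0.043,0.0175,0,0,0,-3.0,0.0854],[0,0,0,0,0,0,0.0854],[0,0,0,0,0,0,0.0854]]'
cat > w.py <<'E'
import sys
from h import *
np.set_printoptions(precision=4,suppress=True)
s=robot.get_state(); c=cal("wrist"); im,d=cams.grab_frame("wrist"); nm=sys.argv[1]
cv2.imwrite(f"pics/{nm}.png",im); np.save(f"{nm}.npy",d); np.savez(f"{nm}_c.npz",K=c[0],k1=c[1],R=c[2],t=c[3])
print(s["time"],s["tool_pos"],np.degrees(np.arctan2(s["ee_rot"][1,1],s["ee_rot"][0,1])),s["ee_rot"][:,2],s["joint_pos"],"cam",-c[2].T@c[3],c[2][2],s["contact_force"])
E
python3 w.py w1; python3 - <<'E'
from h import *
z=np.load("w1_c.npz"); c=(z["K"],float(z["k1"]),z["R"],z["t"]); d=np.load("w1.npy"); im=cv2.imread("pics/w1.png")
P=cloud("wrist",d,c); m=(P[...,2]>.155)&(P[...,2]<.185)&(d>0)
h=cv2.cvtColor(im,cv2.COLOR_BGR2HSV); m&=(h[...,0]<25)&(h[...,1]>50)&(h[...,1]<190)
n,l,st,ce=cv2.connectedComponentsWithStats(m.astype(np.uint8))
for i in range(1,n):
    if st[i,4]>300: 
        q=P[l==i]; print(st[i],q.mean(0),cv2.minAreaRect((q[:,:2]*1000).astype(np.float32)))
E
```

```text
time: 0.9
tool_pos: [0.467, -0.4292, 0.4039]
ee_rot: [[0.999, 0.05, -0.001], [0.05, -0.999, 0.001], [-0.001, -0.001, -1.0]]
contact_force: [-0.8, -1.0, -0.4]
gripper_width: 0.997
grasp_force: 0.0
0.9 [ 0.467  -0.4292  0.4039] -87.11487130458362 [-0.0012  0.0007 -1.    ] [-0.9333  0.3111  1.4187 -0.0005  1.4132  0.5872] cam [ 0.5512 -0.4237  0.373 ] [-0.3301 -0.0161 -0.9438] [-0.8027 -0.9951 -0.3701]
[283  67  35  33 651] [ 0.56117241 -0.43469639  0.17011549] ((558.6771240234375, -436.4507141113281), (19.173250198364258, 18.143756866455078), 85.72927856445312)
[ 239  192   72   53 3561] [ 0.47005944 -0.42528719  0.16907261] ((467.5702819824219, -425.32342529296875), (35.78671646118164, 50.06378936767578), 1.366532325744629)
```

View pics/w1.png

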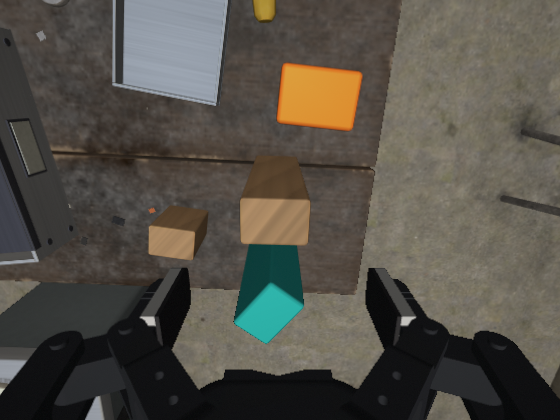

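The wrist view shows the wooden block at (275,205) below, centred between the fingers. Teal (268,313) is clear of the finger lines. Descend and grip.

```bash
python3 -m creep '[[0.0006,0.0027,-0.03,0,0,0,0.0854],[0,0,-0.03,0,0,0,0.0854],[0,0,-0.025,0,0,0,0.0854],[0,0,-0.012,0,0,0,0.0854],[0,0,0,0,0,0,0.04],[0,0,0,0,0,0,0.04],[0,0,0,0,0,0,0.04],[0,0,0,0,0,0,0.04],[0,0,0,0,0,0,0.04],[0,0,0,0,0,0,0.04]]'
```

```text
time: 1.95
tool_pos: [0.4674, -0.4278, 0.3099]
ee_rot: [[0.999, 0.048, 0.002], [0.048, -0.999, -0.003], [0.002, 0.003, -1.0]]
contact_force: [-0.6, 1.4, 5.9]
gripper_width: 0.578
grasp_force: 62.9
```

```bash
python3 -m creep '[[0,0,0.04,0,0,0,0.04],[0,0,0.04,0,0,0,0.04],[0,0,0.04,0,0,0,0.04],[0,0,0.04,0,0,0,0.04],[0,0.03,0,0,0,6,0.04],[0,0.04,0,0,0,8,0.04],[0,0.04,0,0,0,8,0.04],[0,0.04,0,0,0,8,0.04],[-0.002,0.04,0,0,0,8,0.04],[-0.002,0.04,0,0,0,8,0.04]]'
python3 -m creep '[[-0.002,0.04,0,0,0,8,0.04],[-0.002,0.04,0,0,0,8,0.04],[-0.002,0.04,0,0,0,8,0.04],[0,0.04,0,0,0,8,0.04],[0,0.04,0,0,0,8,0.04],[0,0.03,0,0,0,8,0.04],[0,0.02,0,0,0,1.8,0.04],[0,0,0,0,0,0,0.04],[0,0,0,0,0,0,0.04],[0,0,0,0,0,0,0.04]]'
cat > m4.py <<'E'
from h import *
np.set_printoptions(precision=4,suppress=True)
s=robot.get_state(); print(s["tool_pos"],np.degrees(np.arctan2(s["ee_rot"][1,1],s["ee_rot"][0,1])),s["ee_rot"][:,2],s["joint_pos"])
ims=[]
for n in("scene","side"):
    im,d=cams.grab_frame(n); cv2.imwrite(f"pics/{n}1.png",im); np.save(f"{n}1.npy",d)
    ims.append(im)
cv2.imwrite("pics/both1.png",cv2.resize(np.hstack([ims[0][80:290,110:330],ims[1][60:270,170:390]]),(800,382)))
E
python3 m4.py
```

```text
time: 2.95
tool_pos: [0.4625, -0.1955, 0.4672]
ee_rot: [[0.655, 0.756, -0.001], [0.756, -0.655, 0.0], [0.0, -0.001, -1.0]]
contact_force: [0.5, 0.2, -1.1]
gripper_width: 0.577
grasp_force: 63.9
time: 3.95
tool_pos: [0.4569, 0.0521, 0.4675]
ee_rot: [[-0.147, 0.989, -0.0], [0.989, 0.147, -0.0], [-0.0, -0.0, -1.0]]
contact_force: [0.5, 0.4, -2.2]
gripper_width: 0.582
grasp_force: 63.8
[0.4569 0.0521 0.4675] 8.466721993511866 [-0.0004 -0.0004 -1.    ] [-0.1502 -0.1863  1.8147 -0.0005  1.5135 -0.2979]
```

View pics/both1.png

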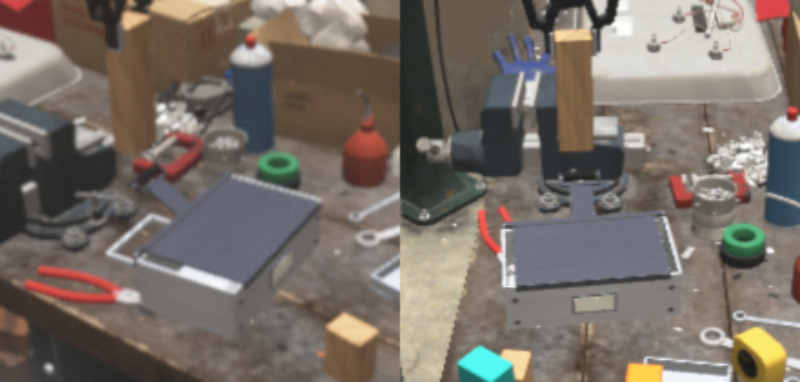

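The block hangs upright above the roller (scene crop (130,100), side crop (575,95)), about 9 mm too far in y. I'll measure the block's face directly before correcting.

```bash
python3 - <<'E'
from h import *
np.set_printoptions(precision=4,suppress=True)
yb=np.array([-.147,.989]);xb=np.array([.989,.147])
S=np.array([.4575,.039])
for n in("side","scene"):
    im=cv2.imread(f"pics/{n}1.png"); d=np.load(f"{n}1.npy"); P=cloud(n,d); h=cv2.cvtColor(im,cv2.COLOR_BGR2HSV)
    x,y,z=[P[...,i] for i in range(3)]
    m=(d>0)&(h[...,0]<25)&(h[...,1]>60)&(z>.17)&(z<.27)&(x>.4)&(x<.52)&(y>-.05)&(y<.12)
    m=cv2.erode(m.astype(np.uint8),np.ones((3,3)))>0
    q=P[m]; r=q[:,:2]-S; print(n,len(q),"bx pct",np.percentile(r@xb,[2,50,98]),"by pct",np.percentile(r@yb,[2,25,50,98]))
    for lo in(.17,.22): k=(q[:,2]>lo)&(q[:,2]<lo+.05); print(lo,np.median((r@yb)[k]))
    m=(d>0)&(h[...,0]<25)&(h[...,1]>60)&(x>.4)&(x<.52)&(y>-.05)&(y<.12)&(z<.3); print("zmin",np.percentile(z[m&(z>.12)],[.5,2]))
E
```

```text
side 560 bx pct [-0.0231 -0.0018  0.0191] by pct [-0.0099 -0.0067 -0.005  -0.0001]
0.17 -0.004800892721772031
0.22 -0.005166072874353311
zmin [0.159  0.1615]
scene 797 bx pct [-0.0288 -0.0229  0.0153] by pct [-0.0064 -0.0041 -0.0017  0.0265]
0.17 -0.0021420821006133137
0.22 -0.0015851053703343782
zmin [0.1221 0.1633]
```

```bash
python3 -m creep '[[0.002,-0.01,-0.01,0,0,0,0.04],[0,0,-0.012,0,0,0,0.04],[0,0,-0.015,0,0,0,0.04],[0,0,-0.015,0,0,0,0.04],[0,0,-0.015,0,0,0,0.04],[0,0,-0.015,0,0,0,0.04],[0,0,-0.015,0,0,0,0.04]]'
python3 -m creep '[[0,0,-0.015,0,0,0,0.04],[0,0,-0.015,0,0,0,0.04],[0,0,-0.012,0,0,0,0.04],[0,0,-0.008,0,0,0,0.04],[0,0,0,0,0,0,0.04],[0,0,0,0,0,0,0.04]]'
sed -i 's/1\.png/2.png/g;s/1\.npy/2.npy/g' m4.py; python3 m4.py
```

```text
time: 4.75
tool_pos: [0.4588, 0.0423, 0.3694]
ee_rot: [[-0.148, 0.989, -0.0], [0.989, 0.148, -0.0], [-0.0, -0.0, -1.0]]
contact_force: [0.6, -0.1, -0.2]
gripper_width: 0.578
grasp_force: 64.1
time: 5.35
tool_pos: [0.4588, 0.0428, 0.3205]
ee_rot: [[-0.148, 0.989, -0.001], [0.989, 0.148, 0.0], [0.001, -0.001, -1.0]]
contact_force: [-0.8, 0.6, -1.6]
gripper_width: 0.577
grasp_force: 63.6
[0.4588 0.0428 0.3205] 8.538726718712546 [-0.0011  0.0004 -1.    ] [-0.1703 -0.0583  1.9955  0.0002  1.2055 -0.3193]
```

View pics/both2.png

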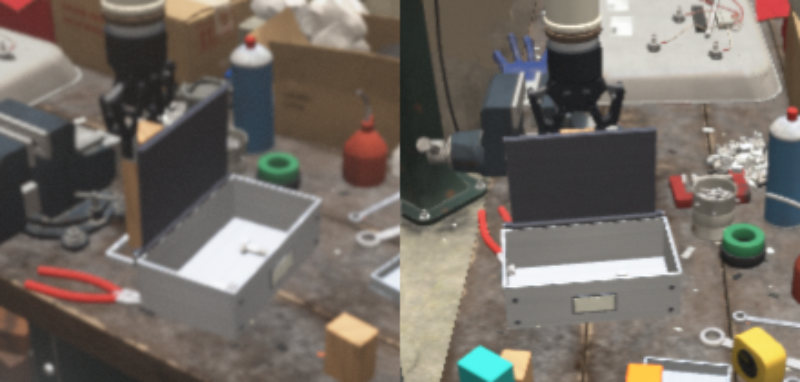

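The flap is upright and the block stands behind it in the slot, its foot about 10 mm up. Lower until it touches.

```bash
python3 -m creep '[[0,0,-0.004,0,0,0,0.04],[0,0,-0.004,0,0,0,0.04],[0,0,-0.002,0,0,0,0.04],[0,0,0,0,0,0,0.04],[0,0,0,0,0,0,0.04]]'
```

```text
time: 5.95
tool_pos: [0.4589, 0.0428, 0.3106]
ee_rot: [[-0.149, 0.989, -0.0], [0.989, 0.149, 0.0], [0.0, -0.0, -1.0]]
contact_force: [-0.6, 1.5, -2.6]
gripper_width: 0.576
grasp_force: 63.7
```

```bash
python3 -m creep '[[0,0,-0.001,0,0,0,0.04],[0,0,-0.001,0,0,0,0.04],[0,0,0,0,0,0,0.04]]'
```

```text
time: 6.25
tool_pos: [0.4591, 0.0427, 0.31]
ee_rot: [[-0.149, 0.989, -0.0], [0.989, 0.149, -0.001], [-0.001, -0.0, -1.0]]
contact_force: [-3.6, 1.2, 6.4]
gripper_width: 0.577
grasp_force: 65.0
```

The foot is on the bench (+6 N). Release and rise.

```bash
python3 -m creep '[[0,0,0,0,0,0,0.0854],[0,0,0,0,0,0,0.0854],[0,0,0,0,0,0,0.0854],[0,0,0,0,0,0,0.0854],[0,0,0,0,0,0,0.0854],[0,0,0.02,0,0,0,0.0854],[0,0,0.04,0,0,0,0.0854],[0,0,0.045,0,0,0,0.0854],[0,0,0.045,0,0,0,0.0854],[0,0,0.04,0,0,0,0.0854]]'
sed -i 's/2\.png/3.png/g;s/2\.npy/3.npy/g' m4.py; python3 m4.py
```

```text
time: 7.25
tool_pos: [0.4587, 0.0428, 0.5011]
ee_rot: [[-0.149, 0.989, 0.002], [0.989, 0.149, -0.0], [-0.001, 0.002, -1.0]]
contact_force: [0.6, -0.7, 0.3]
gripper_width: 0.998
grasp_force: 0.0
[0.4587 0.0428 0.5011] 8.545161182760067 [ 0.0016 -0.0003 -1.    ] [-0.1702 -0.1954  1.7576 -0.0001  1.5778 -0.3193]
```

View pics/both3.png

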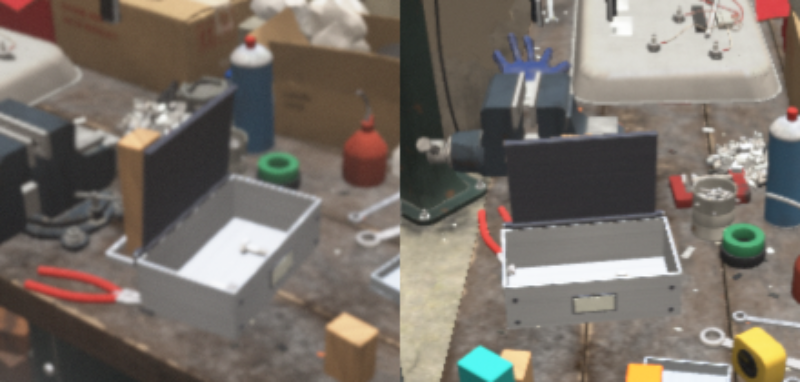

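The flap stands open by itself and the block is upright in the slot. Now look into the bin from above.

```bash
python3 -m creep '[[0.004,-0.04,0,0,0,0,0.0854],[0.004,-0.042,0,0,0,0,0.0854],[0.004,-0.042,-0.02,0,0,0,0.0854],[0.004,-0.041,-0.02,0,0,0,0.0854],[0,0,0,0,0,0,0.0854],[0,0,0,0,0,0,0.0854]]'; python3 w.py w2
```

```text
time: 7.95
tool_pos: [0.4747, -0.1227, 0.4574]
ee_rot: [[-0.147, 0.989, -0.002], [0.989, 0.147, 0.002], [0.002, -0.002, -1.0]]
contact_force: [-0.5, 1.1, 1.1]
gripper_width: 1.001
grasp_force: 0.0
7.95 [ 0.4747 -0.1227  0.4574] 8.439081058426298 [-0.0021  0.0017 -1.    ] [-0.5002 -0.0967  1.7541  0.0005  1.4868 -0.6475] cam [ 0.4616 -0.0374  0.4268] [ 0.0457 -0.3242 -0.9449] [-0.457   1.0766  1.0946]
```

View pics/w2.png

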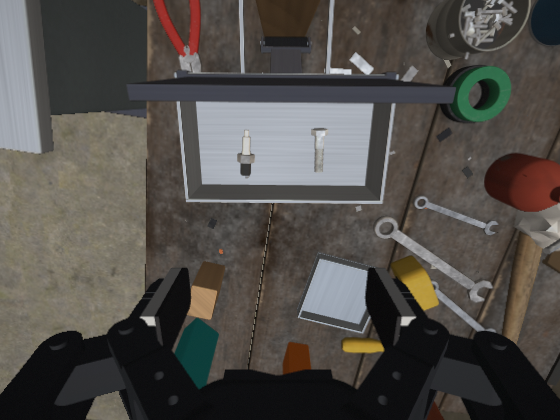

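The wrist view shows the plug on the left: hexagon (246,159), white insulator (247,135), thread (246,174). The plain bolt is at (319,150), and the tray at (338,293). I'll measure the plug and tray.

```bash
cat > m5.py <<'E'
from h import *
np.set_printoptions(precision=4,suppress=True)
z=np.load("w2_c.npz"); c=(z["K"],float(z["k1"]),z["R"],z["t"]); d=np.load("w2.npy"); im=cv2.imread("pics/w2.png")
h=cv2.cvtColor(im,cv2.COLOR_BGR2HSV)
P=cloud("wrist",d,c)
B=np.array([.476,-.0885]);th=np.radians(8.5);xb=np.array([np.cos(th),np.sin(th)]);yb=np.array([-xb[1],xb[0]])
for nm,p in dict(hexc=(246,159),ins=(247,131),thr=(246,177),bolt=(319,150)).items():
    q=plane("wrist",[p],.013,c)[0]; r=q[:2]-B; print(nm,q,"bin",r@xb,r@yb, P[p[1],p[0]])
fl=plane("wrist",[(198,185),(376,185)],.003,c); print("floor front corners",fl,[((q[:2]-B)@xb,(q[:2]-B)@yb) for q in fl])
rm=plane("wrist",[(187,202),(382,202)],.072,c); print("rim",rm,[((q[:2]-B)@xb,(q[:2]-B)@yb) for q in rm])
T=plane("wrist",[(321,255),(364,331),(300,318)],.022,c); print("tray",T)
print("tray centre from side view: ", plane("side",[[185+(370+503)/2/3.078,150+(329+463)/2/3.077]],.022), "diag wrist (364? 300)")
g=cv2.cvtColor(im,cv2.COLOR_BGR2GRAY)[120:185,230:262]; m=(abs(g.astype(int)-np.median(g))>25).astype(np.uint8)
ys,xs=np.nonzero(m); 
for y in range(0,65,4):
    k=xs[ys==y]; print(120+y,(230+k.min(),230+k.max()) if len(k) else None,end=' ')
E
python3 m5.py
```

```text
hexc [ 0.43   -0.1205  0.013 ] bin -0.050258087110511517 -0.02486399463372159 [ 0.4307 -0.1185  0.023 ]
ins [ 0.4271 -0.0838  0.013 ] bin -0.04766181288956954 0.011848335098587478 [ 0.4273 -0.0835  0.0155]
thr [ 0.4328 -0.1452  0.013 ] bin -0.05112692779030007 -0.049659623326267145 [ 0.4328 -0.1452  0.0128]
bolt [ 0.5246 -0.0943  0.013 ] bin 0.04724286750923831 -0.012928492513770894 [ 0.5241 -0.0938  0.0165]
floor front corners [[ 0.3662 -0.1693  0.003 ]
 [ 0.6151 -0.1323  0.003 ]] [(np.float64(-0.12050304059824822), np.float64(-0.06370945299494372)), (np.float64(0.13106580578028124), np.float64(-0.06390820524334509))]
rim [[ 0.37   -0.1711  0.072 ]
 [ 0.6025 -0.1365  0.072 ]] [(np.float64(-0.11705919057480284), np.float64(-0.06598675520870903)), (np.float64(0.11801383764277257), np.float64(-0.06612972266005969))]
tray [[ 0.5552 -0.243   0.022 ]
 [ 0.6492 -0.3667  0.022 ]
 [ 0.5437 -0.3573  0.022 ]]
tray centre from side view:  [[ 0.6025 -0.3278  0.022 ]] diag wrist (364? 300)
120 None 124 None 128 None 132 (np.int64(246), np.int64(247)) 136 (np.int64(243), np.int64(249)) 140 (np.int64(242), np.int64(250)) 144 (np.int64(242), np.int64(248)) 148 (np.int64(242), np.int64(247)) 152 (np.int64(241), np.int64(250)) 156 (np.int64(237), np.int64(254)) 160 (np.int64(237), np.int64(253)) 164 (np.int64(240), np.int64(250)) 168 (np.int64(240), np.int64(250)) 172 (np.int64(240), np.int64(250)) 176 (np.int64(245), np.int64(249)) 180 None 184 (np.int64(230), np.int64(248))
```

```bash
python3 -m creep '[[-0.022,0.003,0,0,0,-1.5,0.055],[-0.0227,0.003,0,0,0,-1.5,0.055],[0,0,-0.04,0,0,0,0.055],[0,0,-0.04,0,0,0,0.055],[0,0,-0.04,0,0,0,0.055],[0,0,-0.03,0,0,0,0.055],[0,0,0,0,0,0,0.055]]'
python3 -m creep '[[0,0,-0.03,0,0,0,0.055],[0,0,-0.03,0,0,0,0.055],[0,0,-0.03,0,0,0,0.055],[0,0,-0.02,0,0,0,0.055],[0,0,-0.013,0,0,0,0.055],[0,0,-0.003,0,0,0,0.055],[0,0,0,0,0,0,0.055]]'
```

```text
time: 8.7
tool_pos: [0.4288, -0.1141, 0.3053]
ee_rot: [[-0.099, 0.995, -0.007], [0.995, 0.099, 0.004], [0.005, -0.006, -1.0]]
contact_force: [0.0, 0.1, -0.8]
gripper_width: 0.644
grasp_force: 0.0
time: 9.4
tool_pos: [0.4313, -0.1163, 0.1842]
ee_rot: [[-0.098, 0.995, 0.002], [0.995, 0.098, -0.001], [-0.001, 0.002, -1.0]]
contact_force: [-0.0, -0.4, -0.1]
gripper_width: 0.641
grasp_force: 0.0
```

```bash
python3 -m creep '[[0,0,-0.001,0,0,0,0.055],[0,0,0,0,0,0,0.055],[0,0,0,0,0,0,0.01],[0,0,0,0,0,0,0.01],[0,0,0,0,0,0,0.01],[0,0,0,0,0,0,0.01],[0,0,0,0,0,0,0.01],[0,0,0,0,0,0,0.01],[0,0,0,0,0,0,0.01]]'
```

```text
time: 10.3
tool_pos: [0.4305, -0.1164, 0.1824]
ee_rot: [[-0.097, 0.995, 0.0], [0.995, 0.097, -0.0], [-0.0, 0.0, -1.0]]
contact_force: [-2.2, 2.4, 6.0]
gripper_width: 0.223
grasp_force: 58.5
```

```bash
python3 -m creep '[[0,0,0.01,0,0,0,0.01],[0,0,0.02,0,0,0,0.01],[0,0,0.03,0,0,0,0.01],[0,0,0.04,0,0,0,0.01],[0,0,0.04,0,0,0,0.01],[0,0,0.04,0,0,0,0.01],[0,0,0,0,0,0,0.01],[0,0,0,0,0,0,0.01]]'; python3 w.py w3
python3 - <<'E'
from h import *
a=cv2.imread("pics/w3.png"); b,_=cams.grab_frame("side"); cv2.imwrite("pics/side4.png",b)
cv2.imwrite("pics/j4.png",np.hstack([cv2.resize(a[140:420,120:440],(400,350)),cv2.resize(b[100:310,190:430],(400,350))]))
E
```

```text
time: 11.1
tool_pos: [0.4303, -0.1162, 0.3628]
ee_rot: [[-0.097, 0.995, 0.002], [0.995, 0.097, -0.001], [-0.001, 0.002, -1.0]]
contact_force: [0.4, -0.7, -0.2]
gripper_width: 0.222
grasp_force: 58.9
11.1 [ 0.4303 -0.1162  0.3628] 5.54765148168291 [ 0.0022 -0.0013 -1.    ] [-0.5362 -0.1525  1.9933 -0.      1.2983 -0.633 ] cam [ 0.4215 -0.0305  0.3319] [ 0.0332 -0.329  -0.9438] [ 0.4008 -0.6593 -0.2417]
```

View pics/j4.png

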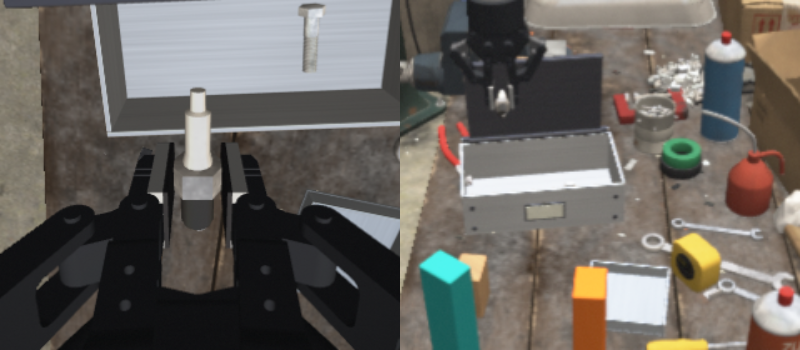

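The plug is held level at its hexagon (crop (198,180)), the bolt stays in the bin and the flap is still open. Carry it to the tray and measure the tray from near.

```bash
python3 -m creep '[[0.028,-0.042,0.03,0,0,-2,0.01],[0.029,-0.042,0,0,0,-2,0.01],[0.029,-0.042,0,0,0,-2,0.01],[0.029,-0.042,0,0,0,-2,0.01],[0.028,-0.043,0,0,0,-2,0.01],[0.028,-0.043,0,0,0,-2,0.01],[0,0,0,0,0,0,0.01],[0,0,0,0,0,0,0.01]]'; python3 w.py w4
cat > m6.py <<'E'
from h import *
np.set_printoptions(precision=4,suppress=True)
z=np.load("w4_c.npz"); c=(z["K"],float(z["k1"]),z["R"],z["t"]); d=np.load("w4.npy"); im=cv2.imread("pics/w4.png")
h=cv2.cvtColor(im,cv2.COLOR_BGR2HSV); P=cloud("wrist",d,c); x,y,zz=[P[...,i] for i in range(3)]
m=(d>0)&(zz>-.004)&(zz<.03)&(h[...,2]>130)&(h[...,1]<50)&(x>.5)&(x<.7)&(y>-.42)&(y<-.21)
m=cv2.morphologyEx(m.astype(np.uint8),cv2.MORPH_OPEN,np.ones((3,3)))
cs=sorted(cv2.findContours(m,0,1)[0],key=cv2.contourArea)[-2:]
for q in cs: 
    p=plane("wrist",q.reshape(-1,2),.003,c); print(cv2.contourArea(q),cv2.boundingRect(q),cv2.minAreaRect((p[:,:2]*1000).astype(np.float32)))
    p=p[:,:2]; print("corners",[p[(p@np.array(s)).argmax()] for s in((-1,1),(1,1),(1,-1),(-1,-1))])
E
python3 m6.py
```

```text
time: 12.0
tool_pos: [0.5937, -0.3599, 0.3831]
ee_rot: [[0.113, 0.994, -0.005], [0.994, -0.113, 0.004], [0.004, -0.005, -1.0]]
contact_force: [-0.8, 0.4, -0.2]
gripper_width: 0.222
grasp_force: 59.0
12.0 [ 0.5937 -0.3599  0.3831] -6.507175888957874 [-0.0047  0.0044 -1.    ] [-0.7185  0.4814  1.2394  0.0002  1.4272 -0.605 ] cam [ 0.6026 -0.2741  0.3526] [-0.0423 -0.323  -0.9454] [-0.759   0.3982 -0.1861]
306.0 (340, 18, 32, 16) ((685.0587768554688, -215.24952697753906), (12.994607925415039, 31.32721710205078), 83.23579406738281)
corners [array([ 0.6699, -0.2104]), array([ 0.6992, -0.2104]), array([ 0.7001, -0.2218]), array([ 0.6698, -0.2121])]
9468.0 (228, 77, 107, 103) ((599.069091796875, -307.83306884765625), (108.92472076416016, 111.53328704833984), 82.41307830810547)
corners [array([ 0.5513, -0.249 ]), array([ 0.6612, -0.2617]), array([ 0.6452, -0.3665]), array([ 0.5429, -0.3549])]
```

View pics/w4.png

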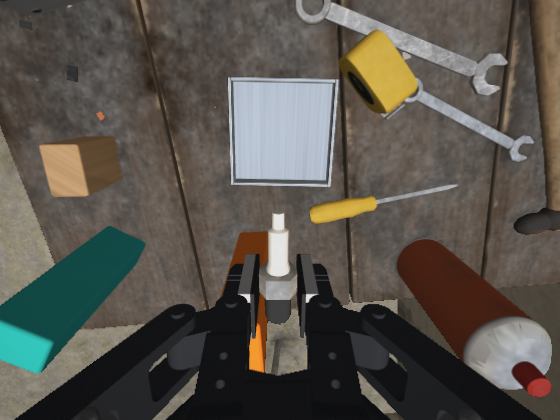

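The tray at (283,132) is clear, and the plug hangs at (278,265). Tray centre is near (0.600,-0.309), turned about -7 degrees, which the tool already matches.

```bash
python3 -m creep '[[0.003,0.023,0,0,0,0,0.01],[0.003,0.024,-0.02,0,0,0,0.01],[0,0,-0.04,0,0,0,0.01],[0,0,-0.04,0,0,0,0.01],[0,0,-0.04,0,0,0,0.01],[0,0,-0.025,0,0,0,0.01],[0,0,-0.015,0,0,0,0.01],[0,0,0,0,0,0,0.01],[0,0,0,0,0,0,0.01]]'
```

```text
time: 12.95
tool_pos: [0.6003, -0.3121, 0.209]
ee_rot: [[0.112, 0.994, 0.002], [0.994, -0.112, -0.001], [-0.001, 0.002, -1.0]]
contact_force: [-0.0, -0.3, 0.6]
gripper_width: 0.224
grasp_force: 59.0
```

```bash
python3 -m creep '[[0,0,-0.01,0,0,0,0.01],[0,0,-0.008,0,0,0,0.01],[0,0,-0.004,0,0,0,0.01],[0,0,-0.002,0,0,0,0.01],[0,0,0,0,0,0,0.01],[0,0,0,0,0,0,0.01]]'
```

```text
time: 13.55
tool_pos: [0.6, -0.3123, 0.1834]
ee_rot: [[0.112, 0.994, 0.0], [0.994, -0.112, -0.0], [-0.0, 0.0, -1.0]]
contact_force: [0.1, -0.5, 0.2]
gripper_width: 0.224
grasp_force: 59.0
```

No contact yet, so another 1 mm down, then open gently and rise.

```bash
python3 -m creep '[[0,0,-0.001,0,0,0,0.01],[0,0,0,0,0,0,0.01],[0,0,0,0,0,0,0.03],[0,0,0,0,0,0,0.04],[0,0,0,0,0,0,0.04],[0,0,0,0,0,0,0.04],[0,0,0.02,0,0,0,0.04],[0,0,0.04,0,0,0,0.04],[0,0,0.05,0,0,0,0.04],[0,0,0.05,0,0,0,0.04]]'
python3 -m creep '[[0,-0.04,0.03,0,0,0,0.04],[0,-0.04,0.03,0,0,0,0.04],[0,0,0,0,0,0,0.04],[0,0,0,0,0,0,0.04]]'
python3 w.py w5
python3 - <<'E'
from h import *
a=cv2.imread("pics/w5.png"); b,_=cams.grab_frame("side"); s,_=cams.grab_frame("scene")
cv2.imwrite("pics/j5.png",np.hstack([cv2.resize(a,(400,300)),cv2.resize(s[120:300,140:380],(400,300))]))
E
```

```text
time: 14.55
tool_pos: [0.5995, -0.312, 0.3434]
ee_rot: [[0.112, 0.994, -0.001], [0.994, -0.112, 0.001], [0.001, -0.001, -1.0]]
contact_force: [1.4, -1.1, 0.9]
gripper_width: 0.463
grasp_force: 0.0
time: 14.95
tool_pos: [0.5996, -0.393, 0.4027]
ee_rot: [[0.114, 0.993, 0.001], [0.994, -0.114, -0.0], [-0.0, 0.001, -1.0]]
contact_force: [-0.1, 0.5, -0.8]
gripper_width: 0.466
grasp_force: 0.0
14.95 [ 0.5996 -0.393   0.4027] -6.53609553424979 [ 0.0011 -0.0005 -1.    ] [-0.7482  0.5282  1.137   0.0004  1.4753 -0.6342] cam [ 0.6087 -0.3073  0.3719] [-0.037  -0.3276 -0.9441] [-0.0722  0.5069 -0.7833]
```

View pics/j5.png

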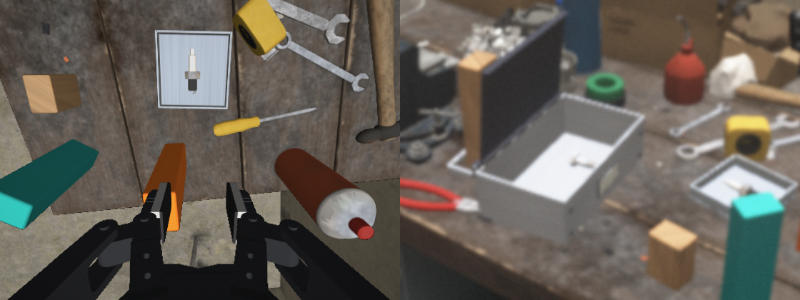

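The plug lies in the tray (193,72). The flap is open with the block in its slot, the bolt is still in the bin, and the robot is clear.

```bash
python3 -c "from rig import finish_job; print(finish_job())"
```

```text
the job is handed in; nothing more can be done
None
```

The job is handed in after about 15 s of robot time: the wooden block stands in its slot holding the flap open, the spark plug lies in the tray, and the bolt is still in the bin.

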